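Move the orange pill card across with the lifter

ROBOT

A 7-joint arm with a two-finger parallel gripper is mounted at the origin on the work surface. World frame = base frame: x ahead of the robot, y to its left, z up, the work surface at z = 0. Lengths are in mm, angles in rad, forces in N, time in s.
With the tool pointing down it reaches from about 400 to 875 mm from the base axis. Payload 4.4 kg.
Tool frame: the origin (TCP) lies at the very end of the fingers, on their centre line; the grasp point (between the pads) lies 19 mm behind it (ctrl.grasp_offset is the distance from the TCP to the grasp point, in mm); z points along the fingers, y is the line along which they close (so a half turn about z gives the same grasp; the last joint's range is limited). The gripper opens to 85 mm and grips with 20 to 120 N. Pads are 22 mm wide; open, the fingers measure 114 mm over their backs; the gripper's body (76 mm by 85 mm) begins 54 mm behind the grasp point. The pads swing forward as they close: fully open they stand 13 mm farther back than shut.
Start: joints at [-1.271, 0.628, 0.038, 1.517, -0.027, 0.996, -0.02], TCP at [232.48, 607.018, 231.313] pointing down, gripper open.
Joint ranges: [-3.06, 3.06], [-0.37, 2.12], [-1.25, 1.32], [0.18, 2.47], [-1.1, 4.24], [0.23, 1.98], [-2.94, 2.94]. Speed limits (rad/s): [2.57, 2.57, 3.14, 3.14, 3.14, 3.14, 3.14].

INTERFACE

Orientations are given as [roll, pitch, yaw] about the fixed x, y, z axes, in that order (R = Rz(yaw) Ry(pitch) Rx(roll)).
In Python, from cell import status, cams, ctrl gives the robot as it stands.
- The arm moves only by the tool move_arm, never from a script. Its argument "plan" is a list of rows, each a list of 3 entries, a list of its own where there are three numbers: the shift along the world's x, y, z in mm, then the turn, a rotation vector about the world's x, y, z in degrees, then the opening, from 0 (shut) to 1 (fully open). In form: [[[x, y, z], [wx, wy, wz], gripper], ...]. A call has 1 to 10 rows; each row shifts and turns the commanded pose from where the row before left it; what a row does not reach is not made up. A row lasts 1/8 s, in which the tool goes at most 62.5 mm and 10.7 degrees, less where a joint would pass 70% of its speed; a pose out of reach is approached as far as the arm can. A call with a gripper value outside its range is refused whole. The fingers move at their own pace and stop on an object; the grip force is fixed at half the most. Time passes only in rows, so rows that do not move let the fingers close. It gives the time, the measured TCP pose, the force, the opening and the grip force at its end, in the units of the state.
- status.read_state(): the state, without advancing time (a new reading comes with each control period).
- cams.get_image(name): name is "scene" or "side" or "wrist"; returns the picture (384x512x3 uint8, blue, green, red); there is no depth.
- cams.camera_params(name): a dict with "K" (3x3 intrinsics, pixels), "pose" (4x4, takes a point from camera to world coordinates); the wrist camera has in their place "tool_from_camera" (4x4, takes a point from camera to tool coordinates, whose origin is the TCP and whose axes are the flange's). Camera axes: x right, y down, z forward; pixel columns grow to the right and rows downward; lengths in mm; the calibration is good to about 2 mm. The wrist camera is an equidistant fisheye: a pixel r from the principal point sees the ray r / f radians off the axis. A picture is of the moment at which its call begins: read the wrist's pose just before it. camera_params takes no time and is no camera call.
- ctrl.finish_job(): hands the job in; it is judged then, once.
The state is a dict: "clock": time; "qpos": joint angles; "qd": joint speeds; "tau": joint torques, N m; "eef_pos": TCP position; "tool_rot": TCP orientation; "force": force on the tool from outside, world axes, zero at the start; "torque": the same for the moment, N m; "width": finger opening in mm; "gripper_force": force on a finger pad.
Only numpy, scipy, OpenCV 4.12 (cv2) and the standard library are available. Lean on these libraries where they do the work, as an engineer would, in place of code of your own. Each camera call takes 0.05 s, during which the arm holds its last target. There are 200 camera calls.

TASK

Take the lifter by its black handle, slide its blade under the pill card with the orange tablets, lift the card clear of its stand and carry it level to the empty stand. Set it down gently there, squarely and centred on both rails, then draw the blade all the way out and leave the lifter standing level on the table in front of that stand, clear of the card. Do not touch the cards with the gripper, and leave the card with the green tablets where it lies.

Things in the scene. Friction and masses are not known exactly. Their poses are not given: they have to be found in the camera images.
- lifter_grip (a point): Mid-handle of the steel spatula ('lifter', 0.2 kg), 40 mm above its underside; x to blade tip, z up. Black bar handle 18 wide, 24 high, from x=+22 to -80. Blade 56 wide, 3 thick, underside 40 below, x=28 to 135 (tip). Neck: up to x=40 at card height, so keep a card's near edge beyond x=45. Heel post at x=-72 lets it stand level. Grip here from above, across y.
- card_orange: Stiff white card, 20 orange domes; 90 (x) x 110 (y) mm, 6 thick, 10 over domes, 60 g. Origin: underside centre. Lies 20 mm up across the rails of a stand like the empty one, square within 3 degrees, 4 mm, -x edge at its open front. Blade goes in from -x, level, in the 80 wide, 20 high gap; tip 40 past card centre (grip 95 behind it) carries well; friction holds it.
- card_green: The same kind of card with green domes, 90 x 110 x 6 mm, on the third blue stand; not to be moved. Origin: centre of its underside, 20 mm above the table.
- stand_empty: Empty blue stand, fixed. Origin: on the table, mid card place; x from open front to back. Two rails 20 wide, 20 high at y=-50, +50 mm, x=-55 to 70; 14 high bar across the back, x=58 to 70. Card home: underside 20 mm up, centred here, sides along the rails. The 3 stands stand in a row, any order, fronts to the robot, over 60 mm apart; table before them free but for the lifter.
There are look-alikes about, which are no part of the job. Several things look just like the part that bears lifter_grip: the one meant starts farthest to the robot's left.

How it is judged (in metres and radians):
On the way:
1. the orange card is lifted clear of its stand on the lifter (height (world z) of card_orange above 0.03 m and contact force between card_orange and lifter above 0.1 N and angle between card_orange's own z axis and vertical below 0.3 rad), for 0.2 s.
At the end, for the whole second after the job is handed in: Orange card flat and still on both rails of the empty stand, within 20 mm along, 13 mm across, 10 degrees; lifter level and still on the table, lifter_grip over 170 mm from the card's centre, not touching it; green card within 10 mm of its start (x of card_orange in the frame of stand_empty between -0.02 and 0.02 m and y of card_orange in the frame of stand_empty between -0.013 and 0.013 m and z of card_orange in the frame of stand_empty between 0.017 and 0.024 m and angle between the x axis of card_orange and the x axis of stand_empty, either way round below 0.18 rad and angle between card_orange's own z axis and vertical below 0.06 rad and linear speed of each of card_orange, lifter below 0.01 m/s and contact force between card_orange and lifter below 0.05 N and horizontal distance between lifter_grip and card_orange above 0.17 m and height (world z) of lifter_grip between 0.034 and 0.046 m and angle between lifter_grip's own z axis and vertical below 0.1 rad and distance of card_green from where it was at the start of the episode below 0.01 m).
It fails at once if the gripper or arm touches a card (contact force between any of the fingers, the arm and card_orange above 0.5 N or contact force between any of the fingers, the arm and card_green above 0.5 N).
It fails at once if the green card is moved by more than 15 mm (distance of card_green from where it was at the start of the episode above 0.015 m).
It fails at once if the orange card is tipped by more than 23 degrees (angle between card_orange's own z axis and vertical above 0.4 rad).
It fails at once if the orange card is dropped (falls freely from more than about 25 mm) (linear speed of card_orange above 0.7 m/s and contact force between card_orange and lifter below 0.01 N).
It also fails if it takes over 58 s, if anything falls off the work surface, if the arm or the gripper's body presses on something with over 40 N, if the wrist force passes 120 N, or if a joint passes its speed limit or range.

## Working session

There is one attempt and no reset: what is moved stays moved. The work goes in short steps, Python scripts to look and compute and a tool call to move; the robot and the scene stay as the last step left them, time stands still between calls to the robot, and variables do not carry over. Pictures are saved under pics/ and viewed, at most 10 in all, crops included, and the job is handed in when it is done.

Besides the shell and the picture viewer there is one more tool, called as name(argument=value, ...) on one line, values as JSON. move_arm: Moves the arm, as the interface text tells. Its arguments: {"type":"object","properties":{"plan":{"type":"array","items":{"type":"array"}}},"required":["plan"]}

```bash
mkdir -p pics
cat > h.py <<'E'
import numpy as np,cv2
from cell import status,cams,ctrl
def ray(n,px):
    p=cams.camera_params(n);K=np.array(p["K"]);T=np.array(p["pose"])
    d=np.linalg.inv(K)@np.array([px[0],px[1],1.]);return T[:3,3],T[:3,:3]@d
def onz(n,px,z):
    o,d=ray(n,px);return o+d*(z-o[2])/d[2]
def proj(n,P):
    p=cams.camera_params(n);T=np.linalg.inv(np.array(p["pose"]));q=T[:3,:3]@np.array(P,float)+T[:3,3]
    q=np.array(p["K"])@q;return q[:2]/q[2]
E
python3 - <<'E'
from h import *
a=cams.get_image("scene");b=cams.get_image("side")
cv2.imwrite("pics/scene.png",a);cv2.imwrite("pics/side.png",b)
for n in("scene","side"):
    p=cams.camera_params(n);print(n,np.round(p["K"],1).tolist(),np.round(p["pose"],3).tolist())
s=status.read_state();print(s["clock"],s["eef_pos"],s["tool_rot"],s["width"])
E
```

```text
scene [[378.7, 0.0, 256.8], [0.0, 378.7, 193.3], [0.0, 0.0, 1.0]] [[0.375, 0.811, -0.45, 809.898], [0.927, -0.321, 0.195, -188.799], [0.014, -0.49, -0.872, 769.061], [0.0, 0.0, 0.0, 1.0]]
side [[428.1, 0.0, 260.7], [0.0, 428.1, 189.1], [0.0, 0.0, 1.0]] [[0.699, -0.509, 0.502, -140.441], [-0.715, -0.503, 0.484, -588.453], [0.006, -0.698, -0.716, 878.661], [0.0, 0.0, 0.0, 1.0]]
0.1 [232.27645312 606.48569626 230.4805553 ] [-3.13989241e+00  4.70156631e-05  2.77578762e+00] 85.44652862775894
```

View pics/scene.png

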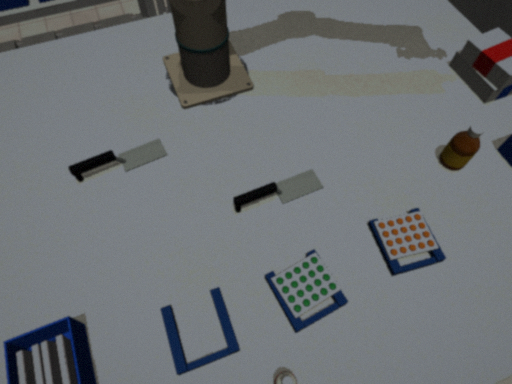

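View pics/side.png

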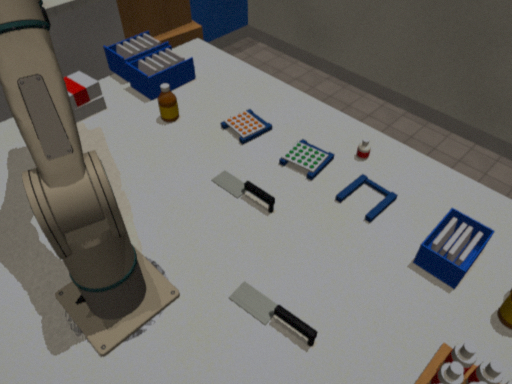

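Two look-alike lifters show: scene (118,160) and (278,190) (side: (272,313), (245,190)). Image right in the scene view is world +y, so (278,190) should be the one farthest left. I'll confirm this with coordinates and an enlarged crop. The empty stand is at scene (200,330), the orange card at (407,235) and the green card at (306,285).

```bash
cat > meas.py <<'E'
from h import *
def blobs(m,amin):
    n,l,s,c=cv2.connectedComponentsWithStats(m.astype(np.uint8),connectivity=8)
    return [(c[i],s[i,4],l==i) for i in range(1,n) if s[i,4]>=amin]
def domes(n,img,col):
    h=cv2.cvtColor(img,cv2.COLOR_BGR2HSV)
    lo,hi=((3,120,100),(18,255,255)) if col=="o" else ((45,80,50),(85,255,255))
    m=cv2.inRange(h,lo,hi)>0
    return [b for b in blobs(m,8)]
E
python3 - <<'E'
from meas import *
a=cv2.imread("pics/scene.png");b=cv2.imread("pics/side.png")
for n,im in(("scene",a),("side",b)):
    for c in "og":
        bl=domes(n,im,c);P=np.array([onz(n,x[0],29)[:2] for x in bl]);med=np.median(P,0)
        k=np.linalg.norm(P-med,axis=1)<70;P=P[k]
        r=cv2.minAreaRect(P.astype(np.float32));print(n,c,len(P),P.mean(0).round(1),np.array(r[0]).round(1),np.round(r[1],1),round(r[2],1))
    h=cv2.cvtColor(im,cv2.COLOR_BGR2HSV)
    for c,s,m in blobs(cv2.inRange(h,(100,120,40),(130,255,255))>0,150): print(n,"blue",c.round(),s,onz(n,c,15)[:2].round())
    for c,s,m in blobs(im.max(2)<45,80):
        ys,xs=np.nonzero(m);r=cv2.minAreaRect(np.c_[xs,ys].astype(np.float32));print(n,"black",c.round(),s,onz(n,c,40)[:2].round(),cv2.boxPoints(r).round().tolist())
def crop(im,x,y,w=100,h=75): return cv2.resize(im[y:y+h,x:x+w],(400,300),interpolation=cv2.INTER_CUBIC)
cv2.imwrite("pics/crop.png",np.vstack([np.hstack([crop(a,228,150),crop(a,150,300-15)]),np.hstack([crop(b,195,150),crop(b,315,155)])]))
E
```

```text
scene o 20 [636.1 234.4] [636.2 234.4] [83.8 63.1] 82.2
scene g 20 [652.7  -9.6] [652.6  -9.6] [63.  84.2] 9.0
scene blue [11.  4.] 188 [-494. -481.]
scene blue [410. 258.] 481 [683. 220.]
scene blue [306. 307.] 690 [694. -27.]
scene blue [199. 336.] 1561 [ 667. -237.]
scene blue [ 46. 341.] 1213 [ 568. -504.]
scene black [12.  3.] 178 [-452. -469.] [[-0.0, 0.0], [28.0, 0.0], [28.0, 9.0], [0.0, 9.0]]
scene black [202.  41.] 4044 [-85.  16.] [[169.0, 0.0], [223.0, -7.0], [234.0, 83.0], [180.0, 90.0]]
scene black [487.  13.] 1423 [107. 865.] [[450.0, 35.0], [450.0, 0.0], [511.0, 0.0], [511.0, 35.0]]
scene black [478.  70.] 1422 [299. 679.] [[447.0, 64.0], [471.0, 39.0], [510.0, 78.0], [485.0, 102.0]]
scene black [452. 152.] 365 [501. 447.] [[434.0, 156.0], [460.0, 131.0], [478.0, 148.0], [452.0, 174.0]]
scene black [507. 150.] 229 [542. 574.] [[498.0, 135.0], [511.0, 135.0], [511.0, 165.0], [498.0, 165.0]]
scene black [ 91. 164.] 524 [ 222. -350.] [[68.0, 167.0], [107.0, 144.0], [116.0, 159.0], [77.0, 182.0]]
scene black [254. 195.] 478 [436. -33.] [[231.0, 199.0], [273.0, 179.0], [279
[... 763 characters left out ...]
. 202.]
side blue [369. 195.] 603 [ 659. -235.]
side blue [451. 251.] 2114 [ 643. -488.]
side black [32. 22.] 386 [ 472. 1401.] [[-2.0, 30.0], [40.0, -1.0], [57.0, 23.0], [16.0, 54.0]]
side black [260. 194.] 285 [432. -34.] [[242.0, 187.0], [250.0, 177.0], [278.0, 203.0], [270.0, 212.0]]
side black [118. 229.] 129 [ 96. 136.] [[106.0, 199.0], [114.0, 197.0], [128.0, 248.0], [120.0, 250.0]]
side black [ 56. 240.] 88 [-27. 214.] [[42.0, 218.0], [44.0, 217.0], [67.0, 256.0], [65.0, 258.0]]
side black [120. 288.] 1023 [  8. -14.] [[68.0, 281.0], [136.0, 258.0], [152.0, 305.0], [84.0, 328.0]]
side black [296. 324.] 493 [ 218. -350.] [[272.0, 311.0], [282.0, 301.0], [320.0, 335.0], [310.0, 346.0]]
```

View pics/crop.png

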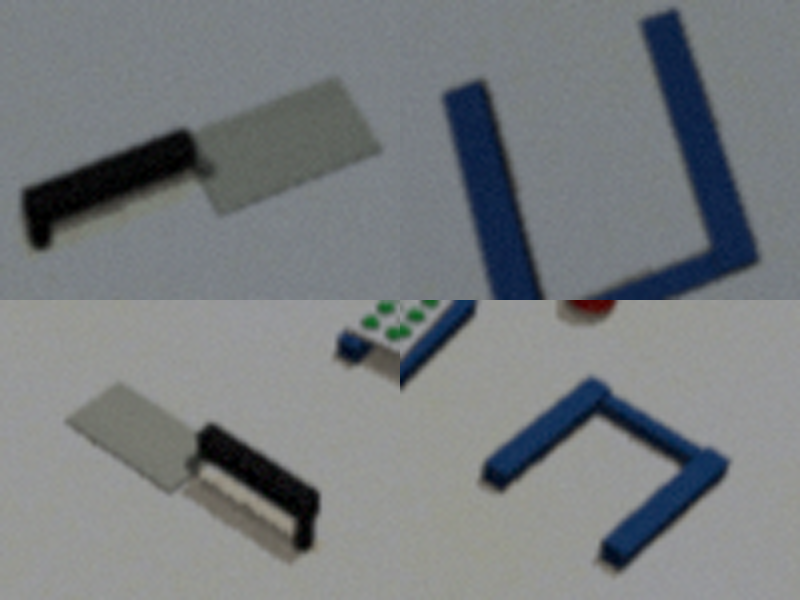

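The crop confirms it: the handle at scene (254,195) with its blade to (323,188) lies at about (434,-33). The other one is at (220,-350), so the first is farthest left and is the lifter meant. The empty stand opens towards the robot, at around (650,-237).

Run:
```python
from meas import *
def P(n,o,pts,z): return np.array([onz(n,(o[0]+x/4,o[1]+y/4),z)[:2] for x,y in pts])
for n,o,t in(("scene",(228,150),[(335,77),(381,151),(218,215)]),("side",(195,150),[(118,82),(66,121),(171,193)])):
    q=P(n,o,t,3);d=q[1]-q[2] if n=="scene" else q[1]-q[2];mid=(q[0]+q[1])/2
    yaw=np.degrees(np.arctan2(d[1],d[0]));u=d/np.linalg.norm(d)
    print(n,"blade",q.round(1).tolist(),"len",np.linalg.norm(d).round(1),"wid",np.linalg.norm(q[0]-q[1]).round(1),"yaw",yaw.round(1),"grip",(mid-135*u).round(1))
for n,f in(("scene","pics/scene.png"),("side","pics/side.png")):
    im=cv2.imread(f);h=cv2.cvtColor(im,cv2.COLOR_BGR2HSV)
    for c,s,m in blobs(im.max(2)<45,80):
        w=onz(n,c,40)[:2]
        if np.hypot(w[0]-434,w[1]+33)<30:
            ys,xs=np.nonzero(m);q=np.array([onz(n,(x,y),50)[:2] for x,y in zip(xs,ys)],np.float32);r=cv2.minAreaRect(q);print(n,"handle",r)
            hull=cv2.convexHull(q)
    for c,s,m in blobs(cv2.inRange(h,(100,100,30),(130,255,255))>0,150):
        w=onz(n,c,20)[:2]
        if np.hypot(w[0]-660,w[1]+237)<40:
            ys,xs=np.nonzero(m);q=np.array([onz(n,(x,y),20)[:2] for x,y in zip(xs,ys)],np.float32);print(n,"stand",s,cv2.minAreaRect(q),cv2.boxPoints(cv2.minAreaRect(q)).round(1).tolist())
o=(150,285);q=P("scene",o,[(43,95),(86,80),(241,18),(278,10),(357,260)],20);print(q.round(1).tolist())
q=P("side",(315,155),[(83,162),(107,172),(203,243),(225,254),(305,150),(328,160),(193,77)],20);print(q.round(1).tolist())
```

```text
scene blade [[401.7, 130.4], [458.1, 132.8], [461.7, 26.6]] len 106.3 wid 56.5 yaw 91.9 grip [434.4  -3.3]
side blade [[453.3, 134.3], [398.9, 130.5], [403.1, 24.2]] len 106.4 wid 54.6 yaw 92.3 grip [431.5  -2.5]
scene handle ((441.94134521484375, -33.807159423828125), (33.19856262207031, 105.1943588256836), 6.580873489379883)
scene stand 1634 ((654.696533203125, -232.73492431640625), (117.32238006591797, 124.0028305053711), 88.73731994628906) [[591.4000244140625, -290.0], [715.4000244140625, -292.70001220703125], [718.0, -175.5], [594.0, -172.6999969482422]]
side handle ((424.3163757324219, -41.964080810546875), (123.75735473632812, 38.530941009521484), 84.5132827758789)Traceback (most recent call last):
  File "<stdin>", line 17, in <module>
  File "h.py", line 7, in onz
    o,d=ray(n,px);return o+d*(z-o[2])/d[2]
        ~~~^^^^^^
  File "h.py", line 4, in ray
    p=cams.camera_params(n);K=np.array(p["K"]);T=np.array(p["pose"])
ValueError: time passes only in moves, steps and waits
```

move_arm(plan=[[[35,-50,0],[0,0,-6.7],1],[[35,-50,0],[0,0,-6.7],1],[[35,-50,0],[0,0,-6.7],1],[[30,-55,0],[0,0,-6.7],1],[[25,-55,0],[0,0,-6.7],1],[[20,-58,0],[0,0,-6.7],1],[[10,-60,0],[0,0,-6.7],1],[[5,-60,0],[0,0,-6.7],1],[[5,-60,0],[0,0,-6.7],1],[[0,-60,0],[0,0,-6.7],1]])

```text
clock: 1.35
eef_pos: [432.6, 47.3, 231.4]
tool_rot: [3.141, 0.0, 1.603]
force: [1.3, -0.9, 1.0]
width: 85.1
gripper_force: 0.0
```

```bash
sed -i '2a from functools import lru_cache\n@lru_cache(None)\ndef cp(n): return cams.camera_params(n)' h.py; sed -i 's/p=cams.camera_params(n)/p=cp(n)/' h.py
python3 - <<'E'
from meas import *
s=status.read_state();print(s["eef_pos"].round(1),np.round(s["tool_rot"],4),s["clock"],s["qpos"])
p=cams.camera_params("wrist");print({k:np.round(v,3).tolist() if k!="name" else v for k,v in p.items()})
cv2.imwrite("pics/w1.png",cams.get_image("wrist"))
def P(n,o,pts,z): return np.array([onz(n,(o[0]+x/4,o[1]+y/4),z)[:2] for x,y in pts])
n="side";im=cv2.imread("pics/side.png");h=cv2.cvtColor(im,cv2.COLOR_BGR2HSV)
for c,s,m in blobs(cv2.inRange(h,(100,100,30),(130,255,255))>0,150):
    w=onz(n,c,20)[:2]
    if np.hypot(w[0]-660,w[1]+237)<40:
        ys,xs=np.nonzero(m);q=np.array([onz(n,(x,y),20)[:2] for x,y in zip(xs,ys)],np.float32);r=cv2.minAreaRect(q);print(n,"stand",s,r,cv2.boxPoints(r).round(1).tolist())
print(P("scene",(150,285),[(43,95),(86,80),(241,18),(278,10),(357,260)],20).round(1).tolist())
print(P("side",(315,155),[(83,162),(107,172),(203,243),(225,254),(305,150),(328,160),(193,77)],20).round(1).tolist())
E
```

```text
[432.6  47.3 231.4] [3.1409 0.     1.6027] 1.35 [-0.48149332  0.34773068  0.40877713  2.09307966 -0.20279931  0.73701593
  0.08815695]
{'K': [[297.319, 0.0, 261.109], [0.0, 297.319, 191.226], [0.0, 0.0, 1.0]], 'tool_from_camera': [[0.0, -0.944, -0.329, 85.522], [1.0, 0.001, -0.001, 0.251], [0.001, -0.329, 0.944, -142.041], [0.0, 0.0, 0.0, 1.0]]}
side stand 676 ((645.645263671875, -233.90655517578125), (120.95984649658203, 133.19424438476562), 88.59351348876953) [[577.5999755859375, -292.70001220703125], [710.7000122070312, -296.0], [713.7000122070312, -175.10000610351562], [580.5999755859375, -171.8000030517578]]
[[592.3, -289.9], [593.1, -268.8], [592.3, -189.4], [595.3, -171.1], [718.2, -175.6]]
[[590.0, -172.8], [594.1, -190.3], [586.8, -274.4], [589.0, -290.2], [708.1, -275.9], [711.0, -292.5], [714.3, -177.7]]
```

View pics/w1.png

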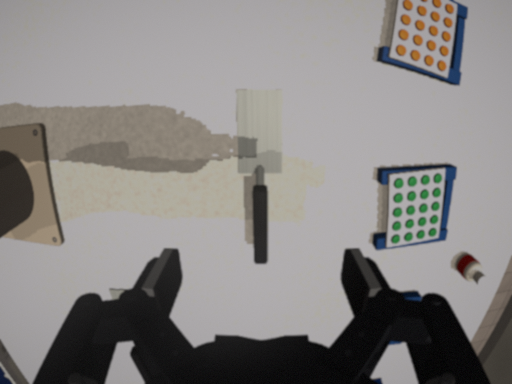

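The wrist view shows the lifter under the tool: blade at (237..281, 90..172), handle at (254..267, 187..262). I'll refine from this view.

```bash
cat >> meas.py <<'E'
from scipy.spatial.transform import Rotation as Ro
def wonz(px,z,s):
    p=cp("wrist");K=np.array(p["K"]);T=np.array(p["tool_from_camera"])
    v=(np.array(px,float)-K[:2,2])/K[0,0];th=np.hypot(*v);d=np.r_[v/th*np.sin(th),np.cos(th)]
    R=Ro.from_euler("xyz",s["tool_rot"]).as_matrix();o=R@T[:3,3]+s["eef_pos"];d=R@T[:3,:3]@d
    return o+d*(z-o[2])/d[2]
E
python3 - <<'E'
from meas import *
s=status.read_state();im=cv2.imread("pics/w1.png")
for c in "og":
    P=np.array([wonz(b[0],29,s)[:2] for b in domes("w",im,c)]);P=P[np.linalg.norm(P-np.median(P,0),axis=1)<70];print(c,len(P),P.mean(0).round(1),cv2.minAreaRect(P.astype(np.float32)))
g=im.max(2);m=np.zeros(g.shape,bool);m[180:268,245:275]=g[180:268,245:275]<60
b=max(blobs(m,80),key=lambda t:t[1]);ys,xs=np.nonzero(b[2])
q=np.array([wonz(p,52,s)[:2] for p in zip(xs,ys)],np.float32);r=cv2.minAreaRect(q);print("handle",r,cv2.boxPoints(r).round(1).tolist())
for p in[(236.5,89.5),(281,89.5),(281.5,173),(237,173)]: print(wonz(p,3,s)[:2].round(1))
E
```

```text
o 18 [636.4 218.6] ((634.7020874023438, 223.38841247558594), (82.75849914550781, 62.76824951171875), 81.3221435546875)
g 20 [648.6 -19.4] ((648.7540283203125, -19.44585418701172), (63.004539489746094, 84.07964324951172), 8.147378921508789)
handle ((430.50860595703125, -33.40531921386719), (13.885217666625977, 103.54817962646484), 1.3421186208724976) [[422.3999938964844, 18.200000762939453], [424.79998779296875, -85.30000305175781], [438.70001220703125, -85.0], [436.20001220703125, 18.5]]
[399.7 125. ]
[454.1 125.9]
[458.2  19.1]
[400.5  18. ]
```

move_arm(plan=[[[-1,-20,-20],[0,0,0],1],[[0,-20,-30],[0,0,0],1],[[0,0,-40],[0,0,0],1],[[0,0,-40],[0,0,0],1],[[0,0,-30],[0,0,0],1],[[0,0,-20],[0,0,0],1],[[0,0,-15],[0,0,0],1],[[0,0,-10],[0,0,0],1],[[0,0,-4],[0,0,0],1],[[0,0,0],[0,0,0],1]])

```text
clock: 2.65
eef_pos: [430.8, 9.7, 23.3]
tool_rot: [-3.14, -0.001, 1.607]
force: [0.9, 0.6, 0.8]
width: 85.6
gripper_force: 0.0
```

move_arm(plan=[[[0,0,0],[0,0,0],0.5],[[0,0,0],[0,0,0],0.3],[[0,0,0],[0,0,0],0],[[0,0,0],[0,0,0],0],[[0,0,0],[0,0,0],0],[[0,0,0],[0,0,0],0],[[0,0,0],[0,0,0],0],[[0,0,0],[0,0,0],0]])

```text
clock: 3.65
eef_pos: [431.3, 9.4, 24.1]
tool_rot: [-3.141, -0.001, 1.606]
force: [-0.6, 0.7, 5.2]
width: 17.5
gripper_force: 59.1
```

Run:
```python
from meas import *
s=status.read_state();im=cams.get_image("wrist");cv2.imwrite("pics/w2.png",im)
a=cams.get_image("side");cv2.imwrite("pics/side2.png",a)
c=cv2.resize(a[140:230,180:300],(480,360),interpolation=cv2.INTER_CUBIC)
cv2.imwrite("pics/v2.png",np.vstack([im[:,:],c[:216].copy() if 0 else np.pad(c[:216],((0,0),(0,32),(0,0)))]))
for c in "og":
    P=np.array([wonz(b[0],29,s)[:2] for b in domes("w",im,c)])
    if len(P):P=P[np.linalg.norm(P-np.median(P,0),axis=1)<70];print(c,len(P),P.mean(0).round(1))
print(s["eef_pos"],s["force"])
```

```text
g 5 [623.5 -26.2]
[431.29150946   9.3803474   24.10031799] [-0.59085801  0.71698675  5.17595336]
```

View pics/v2.png

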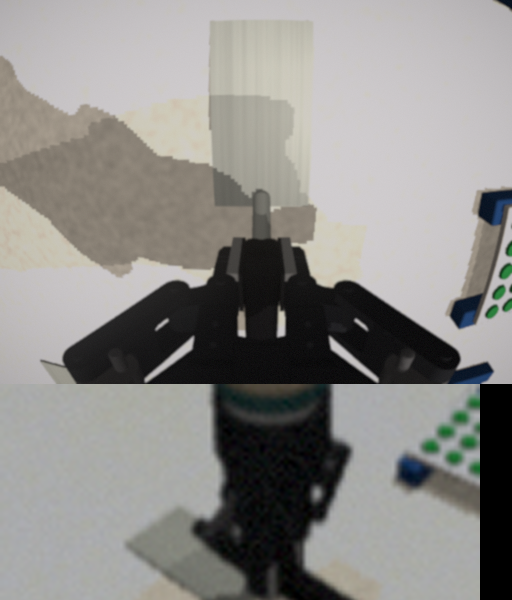

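The lifter is in the grip: blade tip corners at (209,21) and (313,20), root at (214,205) and (308,206). Next I'll find where along the handle the grip sits.

Run:
```python
from meas import *
s=status.read_state()
for p in[(209,21),(313,20),(308,206),(214,205)]: print("w",wonz(p,3,s)[:2].round(1))
b=(180,140)
for p in[(180,122),(126,161)]: print("side",onz("side",(180+p[0]/4,140+p[1]/4),3)[:2].round(1))
```

```text
w [398.7 134.3]
w [454.8 136.8]
w [458.6  29.7]
w [402.6  28.3]
side [454.4 133.2]
side [398.9 130.5]
```

move_arm(plan=[[[0,0,0],[0,0,0],0.6],[[0,0,0],[0,0,0],0.6],[[0,0,0],[0,0,0],0.6],[[0,-6,0],[0,0,0],0.6],[[0,-5,0],[0,0,0],0.6],[[0,0,-1],[0,0,0],0.6],[[0,0,0],[0,0,0],0],[[0,0,0],[0,0,0],0],[[0,0,0],[0,0,0],0],[[0,0,0],[0,0,0],0]])

```text
clock: 5.0
eef_pos: [431.1, -1.4, 22.9]
tool_rot: [-3.141, -0.001, 1.606]
force: [-0.1, 0.2, 2.1]
width: 17.1
gripper_force: 58.8
```

move_arm(plan=[[[0,0,0],[0,0,0],0],[[0,0,0],[0,0,0],0],[[0,0,20],[0,0,0],0],[[0,0,30],[0,0,0],0],[[0,0,25],[0,0,0],0],[[0,0,0],[0,0,0],0],[[0,0,0],[0,0,0],0]])

```text
clock: 5.88
eef_pos: [430.7, -1.3, 97.1]
tool_rot: [-3.14, -0.001, 1.607]
force: [-0.7, -0.1, -2.2]
width: 17.0
gripper_force: 58.9
```

Run:
```python
from meas import *
s=status.read_state();im=cams.get_image("wrist");cv2.imwrite("pics/w3.png",im)
a=cams.get_image("side");cv2.imwrite("pics/side3.png",a)
c=cv2.resize(a[130:220,160:300],(560,360),interpolation=cv2.INTER_CUBIC)
cv2.imwrite("pics/v3.png",np.vstack([im[:240],c[:,:512]]))
print(s["eef_pos"],s["force"],s["torque"],s["tool_rot"])
for c in "og":
    P=np.array([wonz(b[0],29,s)[:2] for b in domes("w",im,c)])
    if len(P):P=P[np.linalg.norm(P-np.median(P,0),axis=1)<70];print(c,len(P),P.mean(0).round(1),cv2.minAreaRect(P.astype(np.float32)))
```

```text
[430.65989225  -1.2760751   97.10717891] [-0.7230663  -0.12855952 -2.20630859] [-0.04722963  0.00991524 -0.01081585] [-3.13964298e+00 -9.72095560e-04  1.60694036e+00]
o 2 [627.9 192.3] ((627.871826171875, 192.3050537109375), (18.970552444458008, 0.0), -175.33299255371094)
g 20 [649.   -6.2] ((649.3865966796875, -6.170890808105469), (62.81562423706055, 83.05804443359375), 9.007158279418945)
```

View pics/v3.png

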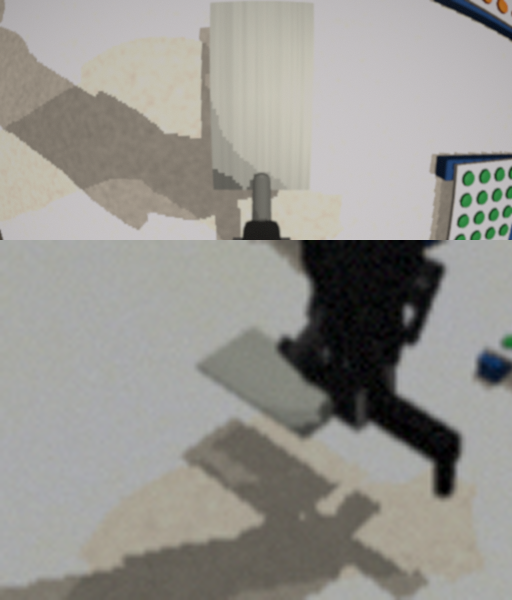

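Run:
```python
from meas import *
s=status.read_state()
for z in(74,77,80): print(z,[wonz(p,z,s)[:2].round(1).tolist() for p in[(210,3),(314,3),(308.5,189.5),(214,189)]])
```

```text
74 [[397.5, 134.6], [454.5, 136.7], [457.4, 28.6], [401.5, 26.8]]
77 [[398.0, 133.7], [454.0, 135.7], [456.8, 29.6], [402.0, 27.9]]
80 [[398.6, 132.8], [453.5, 134.8], [456.3, 30.6], [402.5, 28.9]]
```

move_arm(plan=[[[0,20,0],[0,0,-8],0],[[0,25,0],[0,0,-10],0],[[0,25,0],[0,0,-10],0],[[0,28,0],[0,0,-10],0],[[0,28,0],[0,0,-10],0],[[0,28,0],[0,0,-10],0],[[0,28,0],[0,0,-10],0],[[0,28,0],[0,0,-10],0],[[0,28,0],[0,0,-10],0],[[0,25,0],[0,0,-8],0]])

```text
clock: 7.22
eef_pos: [430.4, 262.1, 96.5]
tool_rot: [3.141, 0.001, -0.074]
force: [-0.6, -1.0, -2.1]
width: 17.1
gripper_force: 58.8
```

move_arm(plan=[[[0,0,-20],[0,0,-4],0],[[0,0,-10],[0,0,0],0],[[0,0,0],[0,0,0],0],[[0,0,0],[0,0,0],0]])

```text
clock: 7.72
eef_pos: [431.2, 261.0, 67.6]
tool_rot: [-3.141, -0.0, -0.14]
force: [0.6, -0.0, -2.6]
width: 17.3
gripper_force: 58.8
```

Run:
```python
from meas import *
s=status.read_state();im=cams.get_image("wrist");cv2.imwrite("pics/w4.png",im)
print(s["eef_pos"],s["force"],np.degrees(s["tool_rot"]),s["qpos"].round(2))
for c in "og":
    P=np.array([wonz(b[0],29,s)[:2] for b in domes("w",im,c)])
    if len(P):P=P[np.linalg.norm(P-np.median(P,0),axis=1)<70];print(c,len(P),P.mean(0).round(1),cv2.minAreaRect(P.astype(np.float32)))
```

```text
[431.17829477 261.00753453  67.57146661] [ 0.64100707 -0.02587042 -2.57497166] [-1.79971605e+02 -2.83822990e-02 -8.00159701e+00] [-1.13  0.89  0.88  2.07 -1.08  0.74 -1.25]
```

View pics/w4.png

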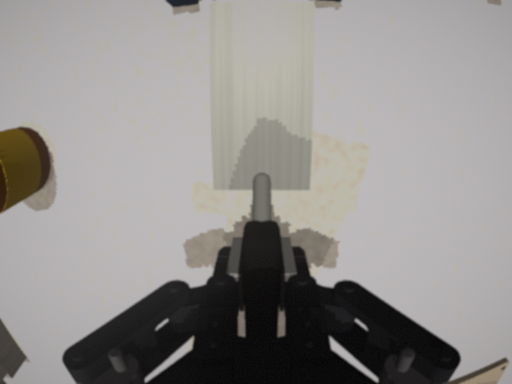

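Run:
```python
from meas import *
s=status.read_state()
a=cams.get_image("scene");b=cams.get_image("side")
cv2.imwrite("pics/sc4.png",a);cv2.imwrite("pics/sd4.png",b)
for n,im in(("scene",a),("side",b)):
    h=cv2.cvtColor(im,cv2.COLOR_BGR2HSV)
    for lo,hi in(((2,70,60),(22,255,255)),):
        P=np.array([onz(n,x[0],29)[:2] for x in blobs(cv2.inRange(h,lo,hi)>0,5)]);k=np.linalg.norm(P-[636,234],axis=1)<65;P=P[k]
        print(n,len(P),P.mean(0).round(1),cv2.minAreaRect(P.astype(np.float32)))
im=cv2.imread("pics/w4.png");h=cv2.cvtColor(im,cv2.COLOR_BGR2HSV);m=cv2.inRange(h,(100,100,20),(135,255,255))
for y in(0,1,2,3,4): print(y,np.nonzero(m[y,120:400])[0]+120)
c,sn=np.cos(np.radians(-8)),np.sin(np.radians(-8))
for p in[(199,1),(315,1)]:
  for z in(20,10):
    q=wonz(p,z,s)[:2]-s["eef_pos"][:2];print(p,z,"fwd",(q@[c,sn]).round(1),"lat",(q@[-sn,c]).round(1))
```

```text
scene 20 [636.  234.1] ((636.0482177734375, 234.0603790283203), (84.2160415649414, 63.41398239135742), 81.78985595703125)
side 17 [633.6 233.8] ((634.244873046875, 236.3091278076172), (85.1719970703125, 63.9162483215332), 81.53215789794922)
0 [168]
1 []
2 []
3 []
4 []
(199, 1) 20 fwd 146.4 lat 40.0
(199, 1) 10 fwd 149.6 lat 42.1
(315, 1) 20 fwd 146.0 lat -33.4
(315, 1) 10 fwd 149.2 lat -35.2
```

move_arm(plan=[[[0,2.6,-18],[0,0,-0.3],0],[[0,0,-18],[0,0,0],0],[[0,0,0],[0,0,0],0],[[5,-0.7,0],[0,0,0],0],[[5,-0.7,0],[0,0,0],0],[[0,0,0],[0,0,0],0]])

```text
clock: 8.62
eef_pos: [442.1, 262.5, 32.2]
tool_rot: [-3.141, -0.002, -0.144]
force: [-0.6, 0.1, -1.2]
width: 17.0
gripper_force: 58.9
```

Run:
```python
from meas import *
s=status.read_state();im=cams.get_image("wrist");cv2.imwrite("pics/w5.png",im)
print(s["eef_pos"],s["force"],np.degrees(s["tool_rot"]),s["qpos"].round(3))
h=cv2.cvtColor(im,cv2.COLOR_BGR2HSV);m=cv2.inRange(h,(100,100,20),(135,255,255))
for y in(0,2,4,6): 
  r=np.nonzero(m[y,100:420])[0]+100;l=r[r<260];g=r[r>260];print(y,l[[0,-1]] if len(l) else 0,g[[0,-1]] if len(g) else 0)
```

```text
[442.11721587 262.53555559  32.20329613] [-0.57682105  0.10002192 -1.165928  ] [-1.79937796e+02 -1.38131471e-01 -8.27187328e+00] [-1.033  0.897  0.71   2.054 -1.075  0.617 -1.272]
0 [152 154] 0
2 0 0
4 0 0
6 0 0
```

move_arm(plan=[[[10,-1.4,0],[0,0,0],0],[[10,-1.4,0],[0,0,0],0],[[10,-1.4,0],[0,0,0],0],[[10,-1.4,0],[0,0,0],0],[[10,-1.4,0],[0,0,0],0],[[0,0,0],[0,0,0],0]])

```text
clock: 9.43
eef_pos: [492.2, 255.2, 31.8]
tool_rot: [-3.141, -0.002, -0.145]
force: [0.6, -0.0, -2.0]
width: 17.0
gripper_force: 58.9
```

Run:
```python
from meas import *
s=status.read_state();im=cams.get_image("wrist");cv2.imwrite("pics/w6.png",im)
print(s["eef_pos"],s["force"],np.degrees(s["tool_rot"]),s["qpos"].round(3))
```

```text
[492.22982417 255.15557514  31.82824567] [ 0.56126687 -0.01061078 -2.01112   ] [-1.79952485e+02 -1.11574601e-01 -8.30274353e+00] [-0.973  0.936  0.738  1.944 -1.02   0.689 -1.298]
```

View pics/w6.png

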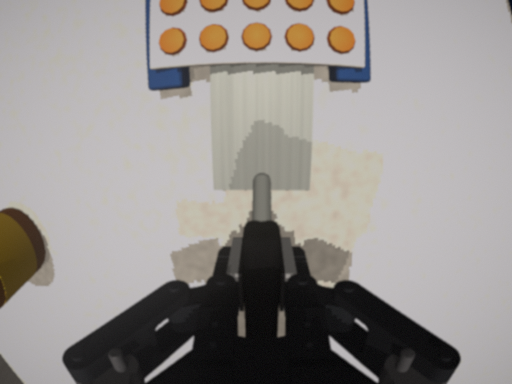

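The blade is going in centred: rail inner edges at 189 and 330, blade 211–313, no contact force. I'll go on to the full depth.

move_arm(plan=[[[10,-1.3,0],[0,0,0],0],[[10,-1.3,0],[0,0,0],0],[[10,-1.3,0],[0,0,0],0],[[10,-1.3,0],[0,0,0],0],[[8,-1.1,0],[0,0,0],0],[[0,0,0],[0,0,0],0],[[0,0,0],[0,0,0],0]])

```text
clock: 10.35
eef_pos: [538.6, 249.3, 31.6]
tool_rot: [-3.141, -0.0, -0.144]
force: [-0.1, 0.5, -2.2]
width: 16.7
gripper_force: 58.9
```

```bash
cat > cardw.py <<'E'
from meas import *
s=status.read_state();im=cams.get_image("wrist")
import sys,time
cv2.imwrite(f"pics/cw{s['clock']:.2f}.png",im)
print(s["eef_pos"].round(1),s["force"].round(1),np.degrees(s["tool_rot"]).round(2),s["qpos"].round(3))
z=float(sys.argv[1])+9  # dome centre height
b=[x for x in domes("w",im,"o") if x[1]>150 and x[0][1]>12]
P=np.array([wonz(x[0],z,s)[:2] for x in b]);yaw=s["tool_rot"][2];c,n=np.cos(yaw),np.sin(yaw)
Q=(P-s["eef_pos"][:2])@np.array([[c,-n],[n,c]]);Q=Q[np.argsort(Q[:,0])]
Q=Q[(Q[:,0]<160)&(abs(Q[:,1])<70)];print(Q.round(1).tolist())
rot=cv2.minAreaRect(Q.astype(np.float32));print(rot)
E
python3 cardw.py 20
```

```text
[538.6 249.3  31.6] [-0.1  0.5 -2.2] [-179.95   -0.     -8.26] [-0.919  0.976  0.759  1.833 -0.977  0.759 -1.325]
[[66.6, 43.0], [66.6, 1.9], [66.6, 22.5], [66.7, -18.6], [66.8, -39.1], [87.1, 43.0], [87.1, 22.5], [87.2, 2.0], [87.3, -18.5], [87.3, -39.1], [107.6, 43.1], [107.6, 22.6], [107.7, 2.1], [107.8, -18.4], [107.9, -39.0]]
((87.16949462890625, 1.9961433410644531), (41.137821197509766, 82.18439483642578), 0.19952909648418427)
```

move_arm(plan=[[[0,0,3],[0,0,0],0],[[0,0,3],[0,0,0],0],[[0,0,3],[0,0,0],0],[[0,0,3],[0,0,0],0],[[0,0,5],[0,0,0],0],[[0,0,8],[0,0,0],0],[[0,0,8],[0,0,0],0],[[0,0,8],[0,0,0],0],[[0,0,5],[0,0,0],0],[[0,0,0],[0,0,0],0]])

```text
clock: 11.65
eef_pos: [539.3, 249.4, 78.2]
tool_rot: [-3.14, -0.001, -0.144]
force: [0.2, -0.1, -3.4]
width: 16.9
gripper_force: 58.8
```

```bash
python3 cardw.py 57
```

```text
[539.3 249.4  78.2] [ 0.2 -0.1 -3.4] [-1.7992e+02 -9.0000e-02 -8.2600e+00] [-0.951  0.918  0.822  1.818 -0.907  0.831 -1.378]
[[65.9, 43.3], [66.0, 1.8], [66.0, 22.5], [66.1, -18.9], [66.2, -39.6], [86.7, 43.3], [86.7, 22.6], [86.8, 1.9], [86.8, -18.9], [86.9, -39.5], [107.3, 43.4], [107.4, 22.7], [107.5, -18.8], [107.5, 2.0], [107.6, -39.5], [128.2, 43.5], [128.4, -39.5]]
((97.1479721069336, 1.9188079833984375), (62.31084442138672, 82.97308349609375), 0.1933491826057434)
```

move_arm(plan=[[[-4,0,0],[0,0,0],0],[[-8,0,0],[0,0,0],0],[[-12,-4,0],[0,0,0],0],[[-14,-8,0],[0,0,0],0],[[-14,-12,0],[0,0,0],0],[[-14,-16,0],[0,0,0],0],[[-14,-20,0],[0,0,0],0],[[-12,-22,0],[0,0,0],0],[[-8,-24,0],[0,0,0],0],[[-4,-24,0],[0,0,0],0]])

```text
clock: 12.95
eef_pos: [433.6, 118.5, 78.0]
tool_rot: [-3.141, -0.0, -0.144]
force: [0.1, 0.2, -3.2]
width: 17.0
gripper_force: 58.8
```

move_arm(plan=[[[0,-24,0],[0,0,0.3],0],[[0,-24,0],[0,0,0.6],0],[[0,-24,0],[0,0,0.8],0],[[0,-24,0],[0,0,0.8],0],[[0,-24,0],[0,0,0.8],0],[[0,-24,0],[0,0,0.8],0],[[0,-24,0],[0,0,0.8],0],[[0,-24,0],[0,0,0.8],0],[[0,-24,0],[0,0,0.6],0],[[0,-24,0],[0,0,0.3],0]])

```text
clock: 14.2
eef_pos: [434.2, -121.3, 78.0]
tool_rot: [-3.141, -0.001, -0.029]
force: [0.4, 0.4, -1.9]
width: 17.2
gripper_force: 58.9
```

move_arm(plan=[[[0,-24,0],[0,0,0],0],[[0,-22,0],[0,0,0],0],[[0,-20,0],[0,0,0],0],[[0,-16,0],[0,0,0],0],[[0,-12,0],[0,0,0],0],[[0,-8,0],[0,0,0],0],[[0,-5,0],[0,0,0],0],[[0,-2,0],[0,0,0],0],[[0,0,0],[0,0,0],0],[[0,0,0],[0,0,0],0]])

```text
clock: 15.45
eef_pos: [435.1, -229.2, 77.7]
tool_rot: [-3.14, -0.001, -0.028]
force: [-0.0, 0.4, -2.1]
width: 16.8
gripper_force: 58.8
```

```bash
python3 cardw.py 57; ls -t pics|head -1
```

```text
[ 435.1 -229.2   77.7] [-0.   0.4 -2.1] [-1.7992e+02 -4.0000e-02 -1.6300e+00] [ 0.007  0.764  0.657  2.094 -0.878  0.583 -0.296]
[[66.1, 43.2], [66.2, 22.6], [66.2, 1.9], [66.3, -18.7], [66.3, -39.4], [86.8, 43.2], [86.8, 22.6], [86.8, -18.7], [86.9, 1.9], [87.0, -39.3], [107.4, 43.3], [107.4, 22.6], [107.5, 2.0], [107.5, -18.6], [107.6, -39.2], [128.0, 43.4], [128.3, -39.2]]
((97.17677307128906, 1.995758056640625), (62.04018783569336, 82.6522216796875), 0.18911027908325195)
cw15.45.png
```

move_arm(plan=[[[4,0,0],[0,0,0],0],[[8,0,0],[0,0,0],0],[[12,0,0],[0,0,0],0],[[14,0,0],[0,0,0],0],[[14,-1,0],[0,0,0],0],[[14,-1,0],[0,0,0],0],[[14,0,0],[0,0,0],0],[[8,0,0],[0,0,0],0],[[4,0,0],[0,0,0],0],[[0,0,0],[0,0,0],0]])

```text
clock: 16.75
eef_pos: [527.0, -231.7, 77.7]
tool_rot: [-3.141, -0.001, -0.029]
force: [0.5, -0.0, -2.4]
width: 17.1
gripper_force: 58.8
```

```bash
python3 cardw.py 57
python3 - <<'E'
from meas import *
for n in("scene","side"):
    im=cams.get_image(n);cv2.imwrite(f"pics/{n}7.png",im);h=cv2.cvtColor(im,cv2.COLOR_BGR2HSV)
    P=np.array([onz(n,x[0],66)[:2] for x in blobs(cv2.inRange(h,(2,70,60),(22,255,255))>0,5)]);P=P[np.linalg.norm(P-[624,-233],axis=1)<75]
    print(n,len(P),P.mean(0).round(1),cv2.minAreaRect(P.astype(np.float32)))
import glob
w=cv2.imread(sorted(glob.glob("pics/cw*.png"))[-1])
a=cv2.imread("pics/scene7.png");b=cv2.imread("pics/side7.png")
f=lambda i,x,y:cv2.resize(i[y:y+108,x:x+128],(256,216),interpolation=cv2.INTER_CUBIC)
cv2.imwrite("pics/v7.png",np.vstack([w,np.hstack([f(a,130,270),f(b,300,120)])]))
E
```

```text
[ 527.  -231.7   77.7] [ 0.5 -0.  -2.4] [-1.7994e+02 -3.0000e-02 -1.6600e+00] [-0.059  0.857  0.711  1.867 -0.824  0.74  -0.472]
[[66.1, 43.2], [66.1, 22.6], [66.1, 1.9], [66.2, -18.7], [66.3, -39.4], [86.7, 43.2], [86.8, 22.5], [86.8, 1.9], [86.9, -18.7], [87.0, -39.3], [107.3, 43.3], [107.4, 22.6], [107.4, 2.0], [107.5, -18.6], [107.6, -39.3], [128.0, 43.4], [128.4, -39.3]]
((97.14991760253906, 1.9541664123535156), (62.09407424926758, 82.71598052978516), 0.21866177022457123)
scene 20 [ 625.2 -234. ] ((625.2062377929688, -234.07640075683594), (83.8647689819336, 63.20001220703125), 88.53533172607422)
side 10 [ 629.  -253.7] ((624.7340087890625, -243.62062072753906), (62.122833251953125, 66.0237808227539), 88.7132568359375)
```

View pics/v7.png

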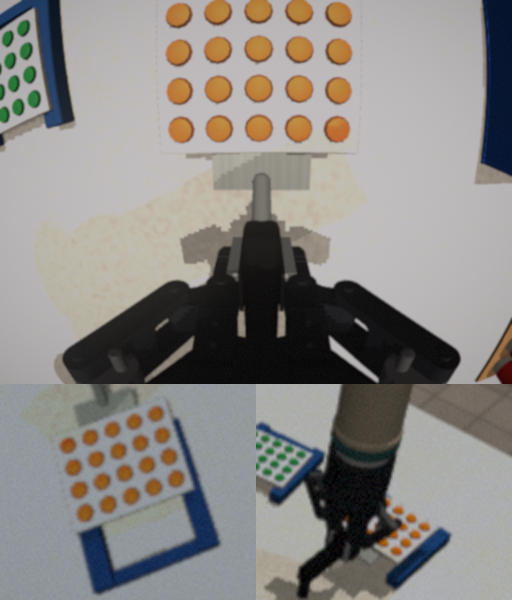

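The card sits level and square on the blade, and needs to go about 22 mm further in and 1.5 mm to +y. I'll move it there, then lower it.

move_arm(plan=[[[4,0,0],[0,0,0],0],[[7,0.5,0],[0,0,0],0],[[7,0.5,0],[0,0,0],0],[[4,0.5,0],[0,0,0],0],[[0,0,-4],[0,0,0],0],[[0,0,-8],[0,0,0],0],[[0,0,-8],[0,0,0],0],[[0,0,-5],[0,0,0],0],[[0,0,-2],[0,0,0],0],[[0,0,0],[0,0,0],0]])

```text
clock: 18.15
eef_pos: [549.1, -230.3, 50.7]
tool_rot: [-3.141, -0.001, -0.029]
force: [-0.5, -1.2, -2.7]
width: 17.4
gripper_force: 58.8
```

```bash
python3 cardw.py 30
python3 - <<'E'
from meas import *
im=cams.get_image("scene");h=cv2.cvtColor(im,cv2.COLOR_BGR2HSV)
P=np.array([onz("scene",x[0],39)[:2] for x in blobs(cv2.inRange(h,(2,70,60),(22,255,255))>0,5)]);P=P[np.linalg.norm(P-[647,-233],axis=1)<75]
print(len(P),P.mean(0).round(1),cv2.minAreaRect(P.astype(np.float32)))
for c,s,m in blobs(cv2.inRange(h,(100,100,30),(130,255,255))>0,100):
    w=onz("scene",c,20)[:2]
    if np.hypot(w[0]-670,w[1]+237)<60:
        ys,xs=np.nonzero(m);q=np.array([onz("scene",p,20)[:2] for p in zip(xs,ys)],np.float32);print(s,cv2.boxPoints(cv2.minAreaRect(q)).round(1).tolist())
E
```

```text
[ 549.1 -230.3   50.7] [-0.5 -1.2 -2.7] [-1.7995e+02 -4.0000e-02 -1.6700e+00] [-0.051  0.914  0.684  1.821 -0.852  0.729 -0.483]
[[66.1, 43.2], [66.1, 1.9], [66.1, 22.6], [66.2, -18.7], [66.3, -39.4], [86.7, 43.2], [86.8, 22.6], [86.8, 2.0], [86.8, -18.7], [87.0, -39.3], [107.3, 43.3], [107.4, 22.6], [107.5, 2.0], [107.5, -18.6], [107.6, -39.2], [128.0, 43.4], [128.3, -39.3]]
((97.14061737060547, 1.9479866027832031), (62.103172302246094, 82.6867446899414), 0.20763488113880157)
20 [ 647.5 -232.6] ((647.498779296875, -232.55491638183594), (84.1282730102539, 63.570743560791016), 88.56260681152344)
649 [[617.7000122070312, -290.5], [715.0, -292.79998779296875], [717.7000122070312, -175.60000610351562], [620.4000244140625, -173.39999389648438]]
```

move_arm(plan=[[[0,0,-3],[0,0,0],0],[[0,0,-3],[0,0,0],0],[[0,0,-2],[0,0,0],0],[[0,0,-2],[0,0,0],0],[[0,0,-2],[0,0,0],0],[[0,0,-2],[0,0,0],0],[[0,0,-3],[0,0,0],0],[[0,0,-3],[0,0,0],0],[[0,0,0],[0,0,0],0]])

```text
clock: 19.38
eef_pos: [548.9, -230.1, 30.5]
tool_rot: [-3.14, -0.0, -0.029]
force: [-0.0, 0.4, -1.8]
width: 17.1
gripper_force: 58.9
```

move_arm(plan=[[[-4,0.1,0],[0,0,0],0],[[-8,0.2,0],[0,0,0],0],[[-10,0.3,0],[0,0,0],0],[[-12,0.3,0],[0,0,0],0],[[-12,0.3,0],[0,0,0],0],[[-12,0.3,0],[0,0,0],0],[[-12,0.3,0],[0,0,0],0],[[-12,0.4,0],[0,0,0],0],[[-12,0.4,0],[0,0,0],0],[[-12,0.3,0],[0,0,0],0]])

```text
clock: 20.62
eef_pos: [442.3, -227.3, 30.8]
tool_rot: [-3.141, -0.001, -0.029]
force: [-0.4, 0.5, -1.5]
width: 17.2
gripper_force: 58.9
```

Run:
```python
from meas import *
s=status.read_state();print(s["eef_pos"],s["force"],s["qpos"].round(2))
im=cams.get_image("scene");h=cv2.cvtColor(im,cv2.COLOR_BGR2HSV)
P=np.array([onz("scene",x[0],29)[:2] for x in blobs(cv2.inRange(h,(2,70,60),(22,255,255))>0,5)]);P=P[np.linalg.norm(P-[647,-233],axis=1)<75]
print(len(P),P.mean(0).round(1),cv2.minAreaRect(P.astype(np.float32)))
```

```text
[ 442.34309002 -227.34694989   30.8157911 ] [-0.43839904  0.50184295 -1.48712282] [ 0.06  0.84  0.55  2.1  -0.98  0.49 -0.23]
20 [ 647.6 -232.4] ((647.618896484375, -232.42083740234375), (84.177734375, 63.1536750793457), 88.55123901367188)
```

move_arm(plan=[[[-8,0,0],[0,0,0],0],[[-5,0,0],[0,0,0],0],[[0,0,-3],[0,0,0],0],[[0,0,-2],[0,0,0],0],[[0,0,-2],[0,0,0],0],[[0,0,-1],[0,0,0],0],[[0,0,0],[0,0,0],0],[[0,0,0],[0,0,0],0.5],[[0,0,0],[0,0,0],1],[[0,0,0],[0,0,0],1]])

```text
clock: 21.92
eef_pos: [430.2, -227.4, 22.8]
tool_rot: [-3.141, -0.001, -0.029]
force: [0.5, 0.5, 0.2]
width: 70.6
gripper_force: 0.0
```

move_arm(plan=[[[0,0,0],[0,0,0],1],[[0,0,0],[0,0,0],1],[[0,0,10],[0,0,0],1],[[0,0,20],[0,0,0],1],[[0,0,30],[0,0,0],1],[[0,0,40],[0,0,0],1],[[0,0,40],[0,0,0],1],[[0,0,20],[0,0,0],1],[[0,0,0],[0,0,0],1],[[0,0,0],[0,0,0],1]])

```text
clock: 23.18
eef_pos: [429.7, -226.7, 182.3]
tool_rot: [-3.14, -0.0, -0.029]
force: [-0.3, -0.5, 0.2]
width: 85.4
gripper_force: 0.0
```

Run:
```python
from meas import *
s=status.read_state();print(s["eef_pos"],s["force"],s["clock"])
im=cams.get_image("scene");h=cv2.cvtColor(im,cv2.COLOR_BGR2HSV)
for c,lo,hi in(((647,-233),(2,70,60),(22,255,255)),((652,-9),(45,80,50),(85,255,255))):
    P=np.array([onz("scene",x[0],29)[:2] for x in blobs(cv2.inRange(h,lo,hi)>0,5)]);P=P[np.linalg.norm(P-c,axis=1)<75]
    print(len(P),P.mean(0).round(1),cv2.minAreaRect(P.astype(np.float32)))
w=cams.get_image("wrist");b=cams.get_image("side")
f=lambda i,x,y:cv2.resize(i[y:y+126,x:x+150],(256,216),interpolation=cv2.INTER_CUBIC)
cv2.imwrite("pics/v9.png",np.vstack([w,np.hstack([f(im,100,210),f(b,270,140)])]))
```

```text
[ 429.73305807 -226.7229822   182.34169603] [-0.34912023 -0.50625816  0.24274833] 23.175
20 [ 647.6 -232.4] ((647.6635131835938, -232.3269805908203), (84.03852844238281, 63.28071594238281), 88.49163818359375)
20 [652.7  -9.7] ((652.7102661132812, -9.640602111816406), (63.30385971069336, 83.91040802001953), 9.300984382629395)
```

View pics/v9.png

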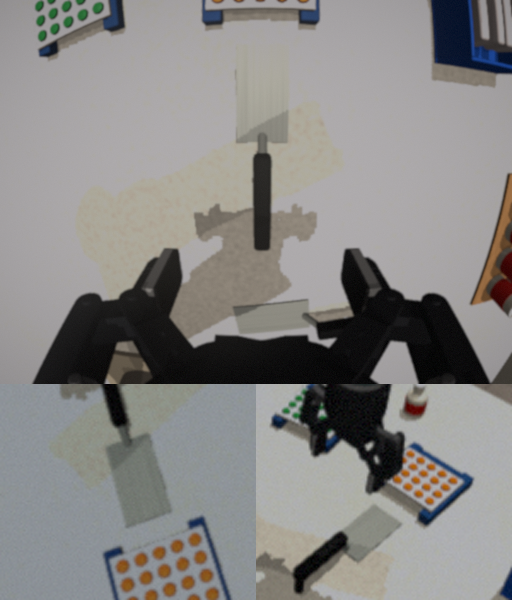

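The orange card lies square on both rails, with the rail fronts at wrist (205,18) and (318,18). The lifter stands level in front of it, blade at (236–288, 45–142), clear of the card. The green card has not moved.

```bash
python3 -c "
from cell import ctrl;print(ctrl.finish_job())"
```

```text
the job is handed in; nothing more can be done
None
```

The job is handed in with no verdict shown: at the last look the orange card was within about 1 mm of centre on the empty stand, the lifter stood level in front and clear of it, and the green card had not moved.

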